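# Point out the wrongly packed bottle

### The arm

A 6-joint arm with a two-finger parallel gripper is mounted at the origin on the work surface. World frame = base frame: x ahead of the robot, y to its left, z up, the work surface at z = 0. Lengths are in mm, angles in rad, forces in N, time in s.
With the tool pointing down it reaches from about 400 to 925 mm from the base axis. Payload 12.5 kg.
Tool frame: the origin (TCP) lies midway between the tips of the shut fingers; the grasp point (between the pads) lies 19 mm behind it; z points along the fingers, y is the direction in which the jaws open and shut (so a half turn about z gives the same grasp; the last joint's range is limited). The gripper opens to 95 mm and grips with 3 to 60 N. Pads are 20 mm wide; open, the fingers measure 119 mm over their backs; the gripper's body (75 mm by 180 mm) begins 59 mm behind the grasp point.
Start: joints at [-1.259, 0.491, 1.559, -0, 1.092, -0.106], TCP at [253.619, -571.251, 186.161] pointing down, gripper open.
Joint ranges: [-3.1, 3.1], [-0.84, 2.19], [0.05, 2.79], [-1.13, 4.28], [0.06, 2.93], [-2.69, 2.69]. Speed limits (rad/s): [2.22, 2.22, 2.79, 3.14, 3.14, 3.14].

### API

Orientations are given as a unit quaternion [x, y, z, w].
In Python, from rig import r, vision gives the robot as it stands.
- The arm moves only by the tool play_rows, never from a script. Its argument "increments" is a list of rows, each a list of 5 numbers: the opening in per cent of the stroke, from 0 (shut) to 100 (fully open), then the shift along the tool's x, y, z in cm, then the turn about the tool's z in degrees. A call has 1 to 5 rows; each row shifts and turns the commanded pose from where the row before left it, along the tool's axes as they then stand; what a row does not reach is not made up. A row lasts 1/8 s, in which the tool goes at most 62.5 mm and 10.7 degrees, less where a joint would pass 70% of its speed; a pose out of reach is approached as far as the arm can. A call is refused whole if a number of a shift passes 6.25 or a number of a turn 10.7, either way. A call with a gripper value outside its range is refused whole. The fingers move at their own pace and stop on an object; the grip force is fixed at half the most. Time passes only in rows, so rows that do not move let the fingers close. It gives the time, the measured TCP pose, the force and the opening at its end, in the units of the state.
- r.observe(): the state, without advancing time (a new reading comes with each control period).
- vision.capture(name): name is "scene" or "top"; returns a dict with "image" (384x512x3 uint8, red, green, blue), "z_map" (384x512 float32, mm along the optical axis (not along the pixel's ray), 0 where there is no reading), "vfov" (degrees; the focal length in pixels is half the picture's height over the tangent of half this angle, whatever the lens; pixels are square), "cx", "cy" (the principal point, pixels), "pose" (4x4, takes a point from camera to world coordinates). Camera axes: x right, y down, z forward; pixel columns grow to the right and rows downward; lengths in mm; the calibration is good to about 2 mm. A picture is of the moment at which its call begins.
- r.job_done(): hands the job in, once; it reports no verdict.
The state is a dict: "time_s": time; "joint_positions": joint angles; "joint_velocities": joint speeds; "tau": joint torques, N m; "position": TCP position; "tool_rot": TCP orientation; "force": force on the tool from outside, world axes, zero at the start; "torque": the same for the moment, N m; "grip_width": opening from 0.0 (shut) to 1.0 (fully open).
Only numpy, scipy, OpenCV 4.12 (cv2) and the standard library are available. Lean on these libraries where they do the work, as an engineer would, in place of code of your own. Each camera call takes 0.05 s, during which the arm holds its last target.

### The job

One long-necked bottle has been packed by mistake in the crate of short bottles. Press the larger of the two push buttons fully down to start the check camera, let it spring back, then point at the wrong bottle in the crate from straight above, fingertips centred two to five centimetres over its cap, keep pointing for at least three seconds and finish still pointing there. Do not touch, move or lift any bottle, the crate or the other things on the bench, do not point closely at any other bottle or can, and leave the smaller button alone.

Things in the scene. Friction and masses are not known exactly. Their poses are not given: they have to be found in the camera images.
- wrong_cap (a point): centre of the top of the crown cap of the long-necked bottle that stands in the crate by mistake (amber glass like the others, body 60 mm diameter, 215 mm tall, cap 30 mm diameter, in any one of the six cells; it rises 70 mm above its neighbours, cap about 221 mm above the bench); z axis up
- short1_cap (a point): centre of the top of the crown cap of a short bottle standing in the crate (amber glass, body 60 mm diameter, 145 mm tall, cap 30 mm diameter); z axis up
- short2_cap (a point): centre of the top of the crown cap of a short bottle standing in the crate (amber glass, body 60 mm diameter, 145 mm tall, cap 30 mm diameter); z axis up
- short3_cap (a point): centre of the top of the crown cap of a short bottle standing in the crate (amber glass, body 60 mm diameter, 145 mm tall, cap 30 mm diameter); z axis up
- short4_cap (a point): centre of the top of the crown cap of a short bottle standing in the crate (amber glass, body 60 mm diameter, 145 mm tall, cap 30 mm diameter); z axis up
- short5_cap (a point): centre of the top of the crown cap of a short bottle standing in the crate (amber glass, body 60 mm diameter, 145 mm tall, cap 30 mm diameter); z axis up
- crate: plastic crate fixed on the bench, open on top, 184 x 264 mm over the walls (its x and y axes), 204 x 284 mm over the rim, 105 mm high, floor 6 mm thick, two by three cells about 85 mm apart, one bottle loose in each; origin at the centre of its underside, z up
- large_button_top (a point): centre of the top face of the larger push button (black, round, 40 mm diameter) on a fixed grey box 80 x 80 mm, 45 mm high; unpressed this point is 61 mm above the bench; pressed straight down; the two boxes may stand in either order
- large_button (a joint): travel of the larger push button in m: 0 released, 0.007 fully down; it springs back; 1.5 N starts it moving, 5 N takes it fully down; counts as pressed from 0.0045
- small_button_top (a point): centre of the top face of the smaller push button (black, round, 20 mm diameter) on an equal grey box, 61 mm above the bench; to be left alone
- small_button (a joint): travel of the smaller push button in m: 0 released, 0.007 fully down
- spare_cap (a point): centre of the top of the cap of another long-necked bottle (215 mm tall), standing loose on the bench outside the crate; a bystander
- can_top (a point): centre of the top of a plain aluminium drinks can, 66 mm diameter, 115 mm tall, loose on the bench; a bystander
- can2_top (a point): a second can like the first; a bystander
- tape: cardboard roll core lying flat, 100 mm outer diameter, 48 mm high, loose on the bench; origin at the centre of its underside; a bystander
There are look-alikes about, which are no part of the job. Leave any pink or red look-alike of the part that bears large_button_top alone.

How it is judged (in metres and radians):
On the way, in this order (a step that is already met when the one before it is completed fails the run):
1. the larger button is pressed down (value of joint large_button above 0.0045 m), for 0.05 s.
2. the button is up again and the fingers point at the long-necked bottle in the crate for 3 s (value of joint large_button below 0.0015 m and horizontal distance between the grasp point and wrong_cap below 0.025 m and z of the grasp point in the frame of wrong_cap between 0.018 and 0.085 m), for 3 s.
At the end, for the whole second after the job is handed in: The grasp point (about 19 mm behind the fingertips) is still over the long-necked bottle in the crate, within 25 mm sideways of the centre of its cap and 18 to 85 mm above it, after at least 3 s there; both buttons are up; all bottles, cans and the roll are within 10 mm of where they started (all of step 2 and value of joint small_button below 0.0015 m and distance of each of short1_cap, short2_cap, short3_cap, short4_cap, short5_cap, wrong_cap, spare_cap, can_top, can2_top, tape from where it was at the start of the episode below 0.01 m); the robot touches nothing.
It fails at once if a bottle, the crate or a bystander is touched by the robot (over 0.5 N) (contact force between any of the fingers, the arm and short1 above 0.5 N or contact force between any of the fingers, the arm and short2 above 0.5 N or contact force between any of the fingers, the arm and short3 above 0.5 N or contact force between any of the fingers, the arm and short4 above 0.5 N or contact force between any of the fingers, the arm and short5 above 0.5 N or contact force between any of the fingers, the arm and wrong above 0.5 N or contact force between any of the fingers, the arm and crate above 0.5 N or contact force between any of the fingers, the arm and spare above 0.5 N or contact force between any of the fingers, the arm and can above 0.5 N or contact force between any of the fingers, the arm and can2 above 0.5 N or contact force between any of the fingers, the arm and tape above 0.5 N).
It fails at once if a bottle, can or the roll is moved more than 10 mm (distance of any of short1_cap, short2_cap, short3_cap, short4_cap, short5_cap, wrong_cap, spare_cap, can_top, can2_top, tape from where it was at the start of the episode above 0.01 m).
It fails at once if the smaller button is pressed (over 2 mm) (value of joint small_button above 0.002 m).
It fails at once if the fingers point closely at another bottle or can (grasp point within 25 mm sideways of its top centre and less than 80 mm above it) ((horizontal distance between the grasp point and short1_cap below 0.025 m and z of the grasp point in the frame of short1_cap between 0 and 0.08 m) or (horizontal distance between the grasp point and short2_cap below 0.025 m and z of the grasp point in the frame of short2_cap between 0 and 0.08 m) or (horizontal distance between the grasp point and short3_cap below 0.025 m and z of the grasp point in the frame of short3_cap between 0 and 0.08 m) or (horizontal distance between the grasp point and short4_cap below 0.025 m and z of the grasp point in the frame of short4_cap between 0 and 0.08 m) or (horizontal distance between the grasp point and short5_cap below 0.025 m and z of the grasp point in the frame of short5_cap between 0 and 0.08 m) or (horizontal distance between the grasp point and spare_cap below 0.025 m and z of the grasp point in the frame of spare_cap between 0 and 0.08 m) or (horizontal distance between the grasp point and can_top below 0.025 m and z of the grasp point in the frame of can_top between 0 and 0.08 m) or (horizontal distance between the grasp point and can2_top below 0.025 m and z of the grasp point in the frame of can2_top between 0 and 0.08 m)).
It also fails if it takes over 42 s, if anything falls off the work surface, if the arm or the gripper's body presses on something with over 40 N, if the wrist force passes 120 N, or if a joint passes its speed limit or range.

## Working session

There is one attempt and no reset: what is moved stays moved. The work goes in short steps, Python scripts to look and compute and a tool call to move; the robot and the scene stay as the last step left them, time stands still between calls to the robot, and variables do not carry over. Pictures are saved under pics/ and viewed, and the job is handed in when it is done.

Besides the shell and the picture viewer there is one more tool, called after "Request:" by a JSON object that holds its "fn" and its "kwargs". play_rows: Moves the arm, as the interface text tells. Its arguments: {"type":"object","properties":{"increments":{"type":"array"}},"required":["increments"]}

```bash
mkdir -p pics && ls && python3 - <<'E'
from rig import r, vision
import cv2, numpy as np
o=r.observe(); print(o)
for n in("scene","top"):
    c=vision.capture(n); np.savez(n+"0.npz",**c)
    cv2.imwrite(f"pics/{n}0.png",cv2.cvtColor(c["image"],cv2.COLOR_RGB2BGR))
    print(n,c["vfov"],c["cx"],c["cy"],np.round(c["pose"],3), (c["z_map"]>0).mean())
E
```

```text
pics
{'time_s': 0.0, 'joint_positions': array([-1.25859052e+00,  4.91582525e-01,  1.55945283e+00, -1.20500222e-05,
        1.09169815e+00, -1.05573229e-01]), 'joint_velocities': array([ 1.00281663e-03,  5.73421920e-05,  8.27062726e-04, -4.41217686e-04,
        1.13262731e-03, -3.04234871e-04]), 'tau': array([ 2.72305388e-04, -6.12643504e+01, -2.58182162e+01,  6.92427484e-02,
        4.81717160e-02, -7.08846324e-05]), 'position': array([ 253.52959003, -570.96493069,  185.54633771]), 'tool_rot': array([ 9.78261067e-01,  2.07376372e-01, -6.41459030e-05, -5.66831305e-04]), 'force': array([-0.00768187, -0.30889906, -0.5492921 ]), 'torque': array([0.00178494, 0.02899942, 0.01557922]), 'grip_width': 0.996603774478103}
scene 43.20806123424291 256.6057314414202 195.40625533180278 [[ 5.200000e-02  7.840000e-01 -6.180000e-01  1.547038e+03]
 [ 9.990000e-01 -3.200000e-02  4.400000e-02 -5.244800e+01]
 [ 1.500000e-02 -6.200000e-01 -7.850000e-01  1.480030e+03]
 [ 0.000000e+00  0.000000e+00  0.000000e+00  1.000000e+00]] 0.9957377115885416
top 47.50074056788897 249.90003855641058 197.50750337261817 [[ 1.900000e-02 -9.990000e-01  4.100000e-02  4.492450e+02]
 [-1.000000e+00 -1.900000e-02 -1.300000e-02  3.472200e+01]
 [ 1.300000e-02 -4.100000e-02 -9.990000e-01  1.600362e+03]
 [ 0.000000e+00  0.000000e+00  0.000000e+00  1.000000e+00]] 0.9959615071614584
```

View pics/scene0.png

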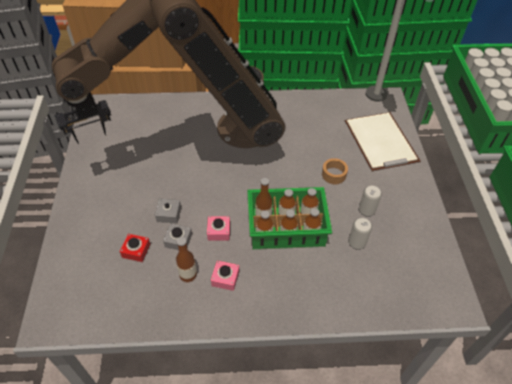

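View pics/top0.png

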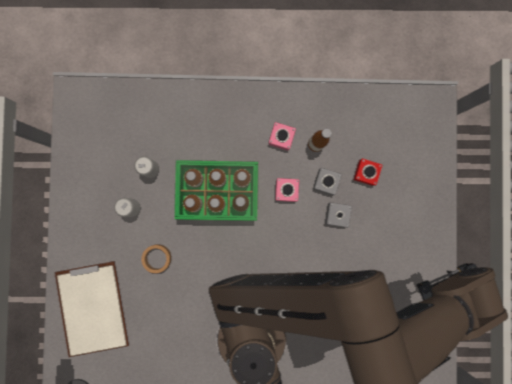

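The scene picture shows the crate at about (288,215), with one bottle at (265,190) rising well above the others. The grey boxes are at (168,210), small button, and (178,236), large button. The spare bottle stands at (186,262), close to the large button. In the top view the grey boxes are at (340,215) and (328,182). Next I'll measure these positions.

```bash
cat > h.py <<'E'
import numpy as np, cv2
def load(n): return dict(np.load(n))
def cloud(c):
    h,w=c["z_map"].shape; f=h/2/np.tan(np.radians(c["vfov"]/2))
    u,v=np.meshgrid(np.arange(w),np.arange(h)); z=c["z_map"].astype(float)
    P=np.stack([(u-c["cx"])/f*z,(v-c["cy"])/f*z,z],-1)
    return P@c["pose"][:3,:3].T+c["pose"][:3,3]
def ray(c,u,v,h):
    f=192/np.tan(np.radians(c["vfov"]/2)); d=c["pose"][:3,:3]@np.array([(u-c["cx"])/f,(v-c["cy"])/f,1]); o=c["pose"][:3,3]
    return o+d*(h-o[2])/d[2]
E
python3 - <<'E'
from h import *
for n in("top0.npz","scene0.npz"):
    c=load(n);P=cloud(c);im=c["image"].astype(int);Z=P[...,2]
    print(n)
    reg=(P[...,0]>300)&(P[...,0]<1000)&(P[...,1]>-420)&(P[...,1]<420)
    for lo,hi,t in((205,235,"long cap"),(135,165,"short cap"),(105,125,"can"),(54,70,"button"),(40,52,"box")):
        m=(reg&(Z>lo)&(Z<hi)).astype(np.uint8)
        k,l,s,ce=cv2.connectedComponentsWithStats(m)
        for i in range(1,k):
            if s[i,4]>=6:
                q=P[l==i]; print(t,s[i,4],np.round(ce[i],1),"med",np.round(np.median(q,0)),"ext",np.round(np.ptp(q[:,:2],axis=0)),im[l==i].mean(0).round())
for n,s in(("top0.npz",(150,110,400,240)),("scene0.npz",(110,150,360,300))):
    c=load(n);a=c["image"][s[1]:s[3],s[0]:s[2],::-1]
    cv2.imwrite("pics/z_"+n[:-4]+".png",cv2.resize(a,None,fx=3.2,fy=3.2,interpolation=cv2.INTER_CUBIC))
E
```

```text
top0.npz
long cap 67 [325.9 132.9] med [ 717. -223.  214.] ext [27. 27.] [143. 137. 134.]
long cap 68 [239.7 201.2] med [494.  49. 220.] ext [26. 29.] [137. 132. 127.]
short cap 58 [320.1 138.5] med [ 709. -213.  144.] ext [36. 41.] [67. 42. 23.]
short cap 61 [190.  175.4] med [579. 217. 151.] ext [28. 27.] [137. 132. 127.]
short cap 61 [215.2 175.3] med [581. 134. 149.] ext [27. 27.] [140. 134. 129.]
short cap 62 [241.1 175.7] med [580.  47. 150.] ext [27. 27.] [138. 132. 127.]
short cap 65 [240.1 202.8] med [487.  46. 144.] ext [47. 41.] [86. 73. 60.]
short cap 65 [189.  202.2] med [490. 219. 151.] ext [27. 27.] [138. 131. 127.]
short cap 60 [214.  202.5] med [490. 135. 151.] ext [24. 27.] [140. 135. 130.]
can 84 [318.  140.3] med [ 705. -208.  117.] ext [58. 55.] [73. 51. 36.]
can 274 [143.2 165.4] med [612. 382. 114.] ext [65. 61.] [160. 155. 147.]
can 47 [186.3 162.2] med [628. 236. 107.] ext [15. 68.] [ 70. 128.  76.]
can 35 [203.8 162.7] med [626. 176. 107.] ext [12. 51.] [ 61. 128.  71.]
can 13 [224.2 162.8] med [627. 107. 108.] ext [14. 14.] [ 71. 125.  76.]
can 21 [231.2 16
[... 9019 characters left out ...]
 ext [11.  7.] [113.  82.  52.]
box 9 [278.8 220. ] med [534. 103.  47.] ext [10. 11.] [120.  88.  56.]
box 6 [302.5 218.7] med [532. 189.  49.] ext [ 5. 11.] [115.  84.  53.]
box 244 [175.8 233.5] med [ 579. -271.   46.] ext [88. 93.] [139. 131. 125.]
box 194 [139.  245.8] med [ 627. -389.   46.] ext [86. 57.] [183.  65.  58.]
box 38 [356.9 240.9] med [638. 367.  46.] ext [39. 57.] [124. 118. 109.]
box 146 [288.5 241. ] med [625. 131.  46.] ext [ 10. 261.] [40. 79. 42.]
box 358 [224.6 273.6] med [749. -95.  46.] ext [95. 91.] [217. 124. 138.]
box 7 [193.6 271.6] med [ 733. -198.   46.] ext [20.  9.] [123. 114. 100.]
box 20 [185.  275.3] med [ 746. -226.   46.] ext [22. 41.] [147. 137. 121.]
```

View pics/z_top0.png

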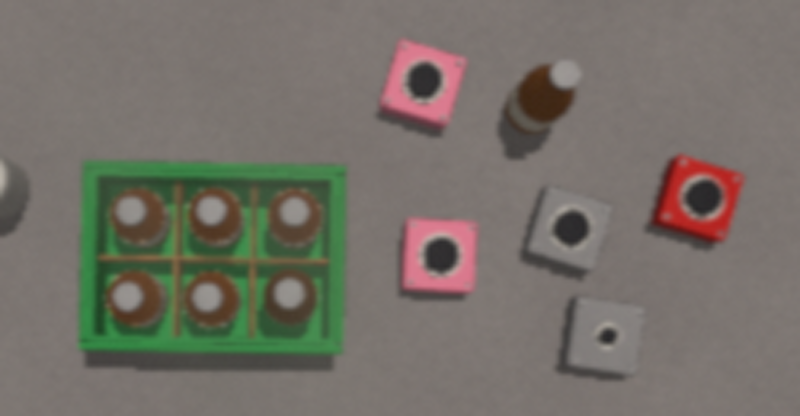

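View pics/z_scene0.png

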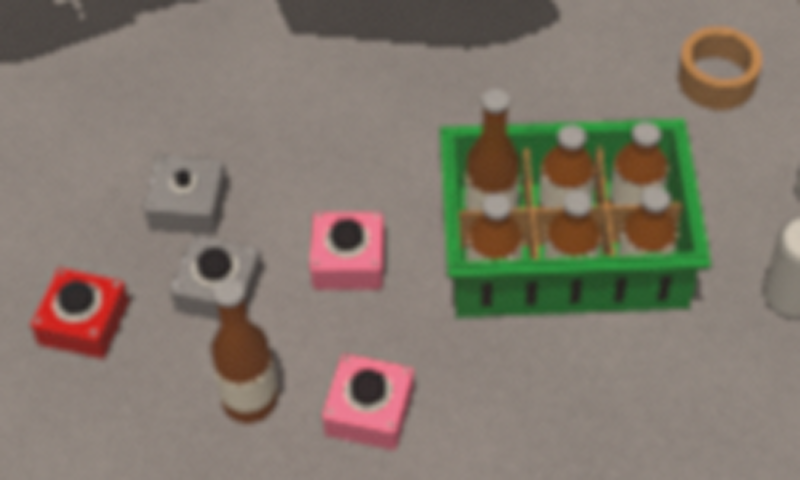

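Both views agree on every point, and the heights match the given sizes:

| Point | x, y, z (mm) |
|---|---|
| wrong_cap | about (495, 48, 221) |
| large_button_top | about (577, -261, 61) |
| small_button_top | about (458, -303) |
| spare_cap | about (718, -223) |

I'll move to above the large button with the fingers shut.

Request:
{"fn": "play_rows", "kwargs": {"increments": [[0, 2, -0.7, 0, 0], [0, 3.5, -1.3, 0, 0], [0, 3.5, -1.3, 0, 0], [0, 3.5, -1.3, 0, 0], [0, 3.5, -1.3, 0, 0]]}}

```text
time_s: 0.72
position: [377.2, -450.4, 186.1]
tool_rot: [0.978, 0.208, 0.0, -0.0]
force: [1.1, 0.1, -0.0]
grip_width: 0.53
```

Request:
{"fn": "play_rows", "kwargs": {"increments": [[0, 3.5, -1.3, 0, 0], [0, 3.5, -1.3, 0, 0], [0, 3.5, -1.3, 0, 0], [0, 3.5, -1.2, 0, 0], [0, 3.5, -1.2, 0, 0]]}}

```text
time_s: 1.35
position: [511.3, -321.7, 186.1]
tool_rot: [0.978, 0.208, -0.0, -0.0]
force: [-0.3, -0.5, -0.3]
grip_width: 0.022
```

Request:
{"fn": "play_rows", "kwargs": {"increments": [[0, 3.5, -1.2, 0, 0], [0, 3.5, -1.2, 0, 0], [0, 1.7, -0.6, 0, 0], [0, 0, 0, 0, 0], [0, 0, 0, 0, 0]]}}

```text
time_s: 1.98
position: [577.0, -261.6, 186.1]
tool_rot: [0.978, 0.207, -0.0, 0.0]
force: [-0.6, -0.5, 0.4]
grip_width: 0.01
```

Request:
{"fn": "play_rows", "kwargs": {"increments": [[0, 0, 0, 3, 0], [0, 0, 0, 3.5, 0], [0, 0, 0, 3.5, 0], [0, 0, 0, 1.6, 0], [0, 0, 0, 0, 0]]}}

```text
time_s: 2.6
position: [577.1, -261.6, 69.7]
tool_rot: [0.978, 0.207, -0.0, -0.0]
force: [0.4, 0.5, 0.4]
grip_width: 0.008
```

```bash
python3 - <<'E'
from rig import r, vision
import cv2
a=vision.capture("scene")["image"][170:300,110:280,::-1]
cv2.imwrite("pics/b1.png",cv2.resize(a,None,fx=4,fy=4,interpolation=cv2.INTER_CUBIC))
E
```

```text
(no output)
```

View pics/b1.png

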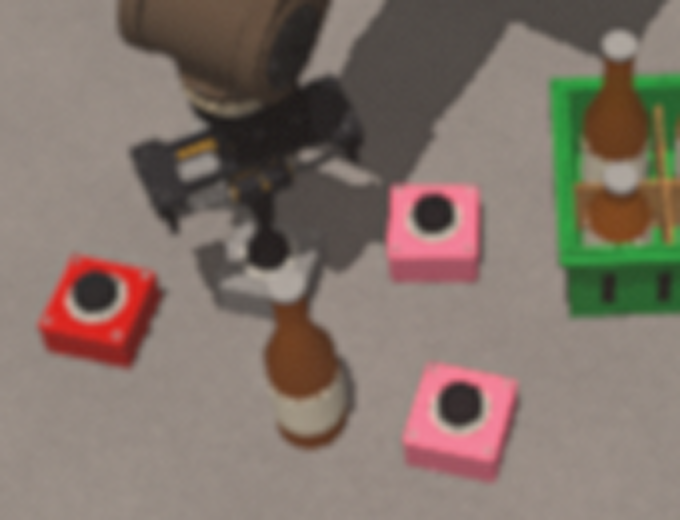

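The crop shows the shut fingertips over the black button at about (265,240). The gripper body is clear of the spare bottle. Pressing now.

Request:
{"fn": "play_rows", "kwargs": {"increments": [[0, 0, 0, 0.6, 0], [0, 0, 0, 0.5, 0], [0, 0, 0, 0.4, 0], [0, 0, 0, 0, 0], [0, 0, 0, 0, 0]]}}

```text
time_s: 3.28
position: [577.7, -261.1, 55.2]
tool_rot: [0.978, 0.207, 0.0, 0.0]
force: [-0.1, -0.7, -0.0]
grip_width: 0.005
```

Request:
{"fn": "play_rows", "kwargs": {"increments": [[0, 0, 0, 0.1, 0], [0, 0, 0, 0, 0], [0, 0, 0, 0, 0]]}}

```text
time_s: 3.65
position: [577.7, -261.1, 54.2]
tool_rot: [0.978, 0.207, 0.0, 0.0]
force: [0.5, -0.0, 0.4]
grip_width: 0.006
```

```bash
python3 - <<'E'
from rig import r, vision
import cv2, numpy as np
from h import *
for n in ("scene","top"):
    c=vision.capture(n); np.savez(n+"1.npz",**c)
    s=(110,170,280,300) if n=="scene" else (260,110,430,240)
    a=c["image"][s[1]:s[3],s[0]:s[2],::-1]
    cv2.imwrite(f"pics/{n}_b2.png",cv2.resize(a,None,fx=4,fy=4,interpolation=cv2.INTER_CUBIC))
print(r.observe()["force"],r.observe()["position"])
E
```

```text
[-0.54291348 -0.17610586 -0.06249789] [ 577.65196111 -261.15309464   54.16255456]
```

View pics/scene_b2.png

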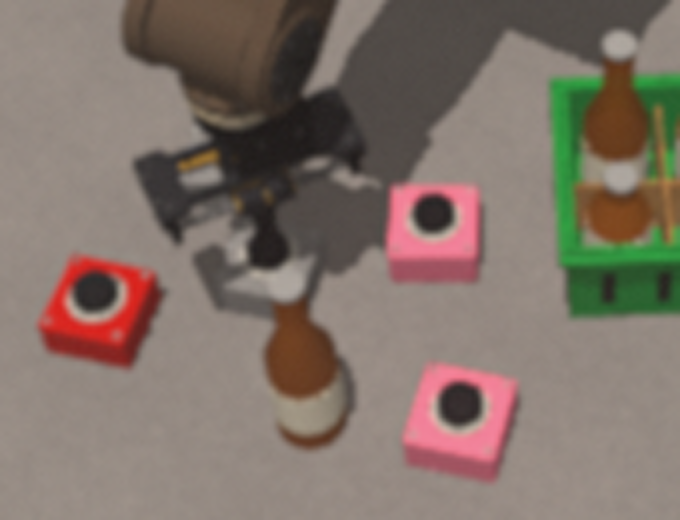

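View pics/top_b2.png

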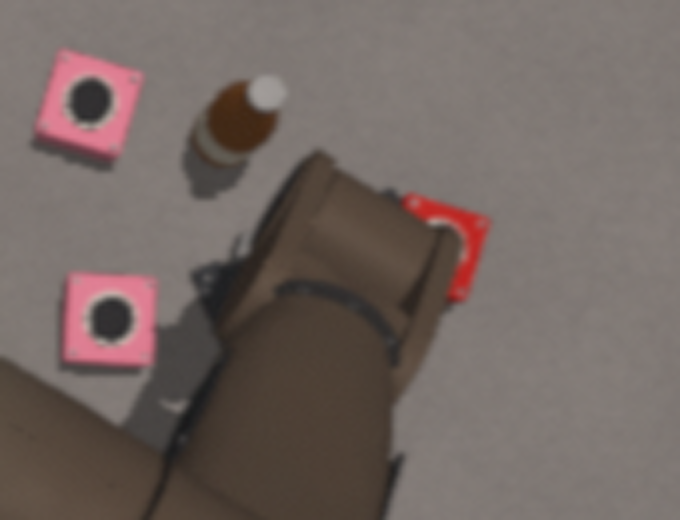

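The force reading still shows no contact, so I'll go down a little at a time and watch it.

Request:
{"fn": "play_rows", "kwargs": {"increments": [[0, 0, 0, 0.1, 0], [0, 0, 0, 0, 0], [0, 0, 0, 0, 0]]}}

```text
time_s: 4.12
position: [577.6, -261.1, 53.1]
tool_rot: [0.978, 0.207, -0.0, 0.0]
force: [0.1, 0.9, 0.4]
grip_width: 0.007
```

Request:
{"fn": "play_rows", "kwargs": {"increments": [[0, 0, 0, 0.1, 0], [0, 0, 0, 0, 0], [0, 0, 0, 0, 0]]}}

```text
time_s: 4.5
position: [577.7, -261.1, 52.1]
tool_rot: [0.978, 0.207, 0.0, 0.0]
force: [0.4, 0.2, -0.7]
grip_width: 0.004
```

```bash
python3 - <<'E'
from rig import r, vision
import cv2, numpy as np
from h import *
c=vision.capture("scene"); np.savez("scene2.npz",**c)
P=cloud(c);P0=cloud(load("scene0.npz"))
np.set_printoptions(linewidth=200)
for v in range(214,242,1):
    print(v,[tuple(int(x) for x in P[v,u].round()) for u in (172,174,175,176,177,178,180)], c["image"][v,176])
print(r.observe())
a=c["image"][205:250,150:200,::-1]
cv2.imwrite("pics/f2.png",cv2.resize(a,None,fx=12,fy=12,interpolation=cv2.INTER_NEAREST))
E
```

```text
214 [(602, -260, 197), (606, -253, 203), (601, -251, 196), (602, -247, 197), (600, -244, 194), (592, -243, 183), (589, -237, 179)] [41 38 38]
215 [(610, -259, 204), (600, -255, 190), (594, -253, 181), (594, -249, 180), (593, -246, 179), (597, -242, 184), (592, -237, 177)] [48 42 39]
216 [(608, -260, 194), (600, -255, 183), (593, -254, 174), (595, -250, 176), (599, -246, 182), (605, -241, 189), (602, -235, 185)] [71 61 50]
217 [(604, -262, 184), (602, -256, 180), (603, -252, 182), (602, -249, 181), (606, -245, 186), (605, -242, 185), (603, -236, 181)] [100  83  59]
218 [(1547, -52, 1480), (608, -255, 183), (606, -252, 180), (605, -249, 179), (604, -246, 178), (607, -242, 181), (605, -236, 178)] [106  88  63]
219 [(612, -261, 183), (611, -255, 182), (609, -252, 179), (605, -250, 173), (610, -245, 180), (607, -243, 176), (607, -236, 175)] [84 69 53]
220 [(618, -261, 186), (615, -255, 181), (609, -253, 173), (611, -249, 176), (608, -247, 171), (610, -243, 174), (602, -238, 163)] [56 48 41]
221 [(617, -261, 180), (613, -256, 173), (611, -253, 170), (609, -250, 168), (585, -252, 133), (613
[... 2774 characters left out ...]
, -226, 219)] [155 147 142]
{'time_s': 4.55, 'joint_positions': array([-5.28663256e-01,  6.54124592e-01,  1.65994522e+00, -8.13069033e-05,  8.27423358e-01,  6.24405773e-01]), 'joint_velocities': array([-0.00224665,  0.00195861, -0.00139255, -0.00177951,  0.00149086, -0.0004752 ]), 'tau': array([ 5.46618339e-04, -6.62017322e+01, -2.05299443e+01,  6.45328313e-02, -1.89188565e-02, -5.69085216e-05]), 'position': array([ 577.66615066, -261.12987608,   52.15019131]), 'tool_rot': array([9.78261460e-01, 2.07375292e-01, 1.66868558e-05, 5.55997640e-05]), 'force': array([ 0.42521879,  0.7122193 , -0.18021509]), 'torque': array([ 0.03266932, -0.01825031,  0.01498689]), 'grip_width': 0.00393182492075857}
```

View pics/f2.png

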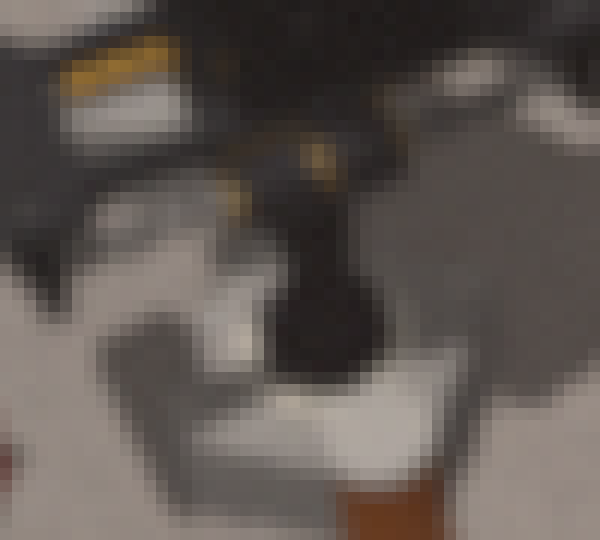

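The depth map explains the missing contact. The fingertips end at z ≈ 83 to 87 and the gripper body starts at about 165, while the reported TCP z is 52. The button top still reads about 61. So the reported z is roughly 30 mm lower than the real one, while x and y look right. I'll go on down slowly until the force shows contact, and use the button's known height to fix the offset.

Request:
{"fn": "play_rows", "kwargs": {"increments": [[0, 0, 0, 0.4, 0], [0, 0, 0, 0.4, 0], [0, 0, 0, 0.4, 0], [0, 0, 0, 0, 0]]}}

```text
time_s: 5.05
position: [577.5, -261.0, 39.7]
tool_rot: [0.978, 0.207, -0.0, -0.0]
force: [-0.3, -0.4, -0.1]
grip_width: 0.007
```

```bash
cat > look.py <<'E'
from rig import r, vision
import sys
from h import *
c=vision.capture("scene"); P=cloud(c)
for v in range(220,238): print(v,[tuple(int(x) for x in P[v,u].round()) for u in (174,175,176,177,178)])
s=cv2.resize(c["image"][195:255,140:220,::-1],None,fx=9,fy=9,interpolation=cv2.INTER_CUBIC)
cv2.imwrite("pics/"+sys.argv[1],s)
o=r.observe();print(o["position"],o["force"])
E
python3 look.py f3.png; python3 - <<'E'
from h import *
# start: gripper clusters, reported TCP (253.6,-571.3,186), fingers open
for n in("scene0.npz","top0.npz"):
    P=cloud(load(""+n))
    for lo in range(140,420,20):
        m=(np.hypot(P[...,0]-253.6,P[...,1]+571.3)<130)&(P[...,2]>=lo)&(P[...,2]<lo+20)
        q=P[m]
        if len(q): print(n,lo,len(q),q.min(0).round(),q.max(0).round())
E
```

```text
220 [(607, -256, 171), (608, -253, 171), (602, -251, 163), (606, -247, 168), (612, -242, 176)]
221 [(611, -256, 171), (612, -253, 172), (612, -249, 172), (609, -247, 166), (608, -244, 165)]
222 [(611, -257, 165), (615, -253, 171), (608, -251, 160), (607, -248, 159), (607, -245, 158)]
223 [(619, -256, 170), (614, -254, 163), (613, -251, 162), (587, -253, 125), (610, -245, 157)]
224 [(615, -257, 160), (614, -254, 157), (613, -251, 156), (587, -253, 119), (590, -250, 122)]
225 [(611, -259, 147), (613, -255, 150), (586, -258, 111), (583, -255, 108), (589, -250, 115)]
226 [(593, -264, 116), (591, -261, 113), (586, -258, 105), (586, -255, 105), (586, -252, 105)]
227 [(596, -264, 115), (589, -262, 104), (587, -259, 101), (590, -255, 105), (585, -252, 98)]
228 [(594, -265, 105), (592, -262, 103), (593, -258, 104), (586, -256, 94), (587, -253, 94)]
229 [(568, -271, 62), (591, -263, 95), (594, -259, 99), (588, -257, 91), (588, -253, 90)]
230 [(573, -271, 63), (589, -264, 86), (590, -260, 88), (588, -257, 84), (588, -254, 84)]
231 [(573, -272, 57), (578, -267, 64), (593, -260, 86), (587, -258, 
[... 1029 characters left out ...]
] [ 324. -477.  340.]
scene0.npz 340 114 [ 220. -595.  340.] [ 289. -482.  360.]
scene0.npz 360 64 [ 226. -577.  360.] [ 287. -516.  378.]
scene0.npz 380 144 [ 217. -607.  381.] [ 297. -512.  400.]
scene0.npz 400 84 [ 244. -603.  400.] [ 297. -534.  419.]
top0.npz 200 5 [ 245. -615.  210.] [ 284. -517.  217.]
top0.npz 220 9 [ 246. -616.  222.] [ 287. -518.  236.]
top0.npz 240 3 [ 275. -614.  240.] [ 288. -610.  252.]
top0.npz 260 4 [ 281. -619.  261.] [ 288. -610.  279.]
top0.npz 280 23 [ 209. -627.  288.] [ 318. -480.  300.]
top0.npz 300 186 [ 221. -638.  300.] [ 321. -478.  320.]
top0.npz 320 244 [ 216. -642.  320.] [ 320. -474.  339.]
top0.npz 340 2 [ 259. -519.  341.] [ 261. -515.  343.]
```

View pics/f3.png

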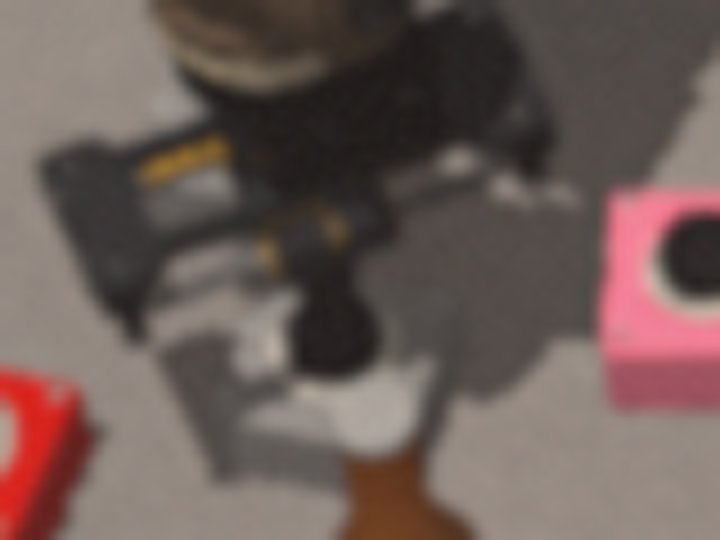

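At the start pose the fingertips also measured about 25 mm higher than reported, while x and y agreed within a few mm. The tips are now at about z 65 to 68, so I'll carry on down.

Request:
{"fn": "play_rows", "kwargs": {"increments": [[0, 0, 0, 0.2, 0], [0, 0, 0, 0, 0], [0, 0, 0, 0.2, 0], [0, 0, 0, 0, 0]]}}

```text
time_s: 5.6
position: [577.6, -261.1, 36.0]
tool_rot: [0.978, 0.207, -0.0, -0.0]
force: [-0.1, 0.4, -0.3]
grip_width: 0.003
```

Request:
{"fn": "play_rows", "kwargs": {"increments": [[0, 0, 0, 0.2, 0], [0, 0, 0, 0, 0], [0, 0, 0, 0, 0]]}}

```text
time_s: 5.98
position: [577.6, -261.1, 34.1]
tool_rot: [0.978, 0.207, 0.0, 0.0]
force: [-0.7, -0.3, -0.0]
grip_width: 0.007
```

Request:
{"fn": "play_rows", "kwargs": {"increments": [[0, 0, 0, 0.2, 0], [0, 0, 0, 0, 0], [0, 0, 0, 0, 0]]}}

```text
time_s: 6.35
position: [577.8, -261.2, 32.3]
tool_rot: [0.978, 0.207, 0.0, 0.0]
force: [0.6, -0.1, 1.7]
grip_width: 0.004
```

Request:
{"fn": "play_rows", "kwargs": {"increments": [[0, 0, 0, 0.2, 0], [0, 0, 0, 0, 0], [0, 0, 0, 0, 0]]}}

```text
time_s: 6.72
position: [577.8, -261.2, 30.2]
tool_rot: [0.978, 0.207, 0.0, 0.0]
force: [1.2, -0.4, 1.8]
grip_width: 0.003
```

Request:
{"fn": "play_rows", "kwargs": {"increments": [[0, 0, 0, 0.2, 0], [0, 0, 0, 0, 0], [0, 0, 0, 0, 0]]}}

```text
time_s: 7.1
position: [577.8, -261.2, 28.2]
tool_rot: [0.978, 0.207, 0.0, 0.0]
force: [1.3, -0.1, 3.9]
grip_width: 0.005
```

Request:
{"fn": "play_rows", "kwargs": {"increments": [[0, 0, 0, 0.2, 0], [0, 0, 0, 0, 0], [0, 0, 0, 0, 0]]}}

```text
time_s: 7.48
position: [577.8, -261.2, 26.2]
tool_rot: [0.978, 0.207, 0.0, 0.0]
force: [1.1, -0.0, 4.9]
grip_width: 0.003
```

Request:
{"fn": "play_rows", "kwargs": {"increments": [[0, 0, 0, 0.1, 0], [0, 0, 0, 0, 0], [0, 0, 0, 0, 0]]}}

```text
time_s: 7.85
position: [577.8, -261.2, 25.7]
tool_rot: [0.978, 0.207, 0.0, 0.0]
force: [-0.6, -0.0, 9.5]
grip_width: 0.004
```

The button hit its stop at 9.5 N. The real fingertip is then at z 54 with 25.8 reported, so the z offset is about +28 mm. Next I'll lift to 5 cm above the pointing height and travel.

Request:
{"fn": "play_rows", "kwargs": {"increments": [[0, 0, 0, -2, 0], [0, 0, 0, -4, 0], [0, 0, 0, -5, 0], [0, 0, 0, -5, 0], [0, 0, 0, -5, 0]]}}

```text
time_s: 8.48
position: [577.0, -260.7, 236.1]
tool_rot: [0.978, 0.207, -0.001, -0.001]
force: [-0.0, 0.2, 0.3]
grip_width: 0.004
```

Request:
{"fn": "play_rows", "kwargs": {"increments": [[0, 0, 0, -4.3, 0], [0, 0.3, -2, 0, 0], [0, 0.5, -3, 0, 0], [0, 0.5, -3, 0, 0], [0, 0.5, -3, 0, 0]]}}

```text
time_s: 9.1
position: [548.2, -151.6, 276.4]
tool_rot: [0.978, 0.207, -0.001, -0.001]
force: [-0.8, 0.5, 0.4]
grip_width: 0.003
```

Request:
{"fn": "play_rows", "kwargs": {"increments": [[0, 0.5, -3, 0, 0], [0, 0.5, -3, 0, 0], [0, 0.5, -3, 0, 0], [0, 0.5, -3, 0, 0], [0, 0.5, -3, 0, 0]]}}

```text
time_s: 9.72
position: [510.0, -4.6, 276.6]
tool_rot: [0.978, 0.207, -0.001, -0.0]
force: [0.8, 1.3, 1.0]
grip_width: 0.003
```

Request:
{"fn": "play_rows", "kwargs": {"increments": [[0, 0.4, -3, 0, 0], [0, 0.3, -2, 0, 0], [0, 0, -0.6, 0, 0], [0, 0, 0, 0, 0], [0, 0, 0, 0, 0]]}}

```text
time_s: 10.35
position: [495.1, 47.5, 277.8]
tool_rot: [0.978, 0.207, -0.0, 0.0]
force: [0.3, -0.8, 0.9]
grip_width: 0.007
```

```bash
cat > look2.py <<'E'
from rig import r, vision
import sys
from h import *
t=sys.argv[1]
o=r.observe();print(o["position"],o["force"],o["time_s"])
for n,s in(("scene",(195,120,345,250)),("top",(160,130,310,260))):
    c=vision.capture(n); P=cloud(c); np.savez(n+t+".npz",**c)
    cv2.imwrite(f"pics/{n}_{t}.png",cv2.resize(c["image"][s[1]:s[3],s[0]:s[2],::-1],None,fx=4,fy=4,interpolation=cv2.INTER_CUBIC))
    for lo in list(range(222,320,8))+list(range(320,380,15)):
        m=(np.hypot(P[...,0]-495,P[...,1]-48)<100)&(P[...,2]>=lo)&(P[...,2]<lo+8)
        q=P[m]
        if len(q): print(n,lo,len(q),q.min(0).round(),q.max(0).round())
E
python3 look2.py c1
```

```text
[495.13629903  47.46980058 277.77044213] [ 0.34830138 -0.76017959  0.8686462 ] 10.35
scene 222 22 [481.  33. 222.] [508.  60. 227.]
scene 294 1 [502.  47. 302.] [502.  47. 302.]
scene 302 3 [493.  41. 306.] [506.  50. 307.]
scene 310 10 [490.  38. 310.] [507.  57. 318.]
scene 318 8 [499.  41. 320.] [507.  56. 325.]
scene 320 10 [499.  41. 320.] [508.  56. 328.]
scene 335 14 [495.  37. 336.] [513.  59. 342.]
scene 350 20 [499.  36. 350.] [511.  62. 358.]
scene 365 1 [510.  58. 366.] [510.  58. 366.]
```

View pics/scene_c1.png

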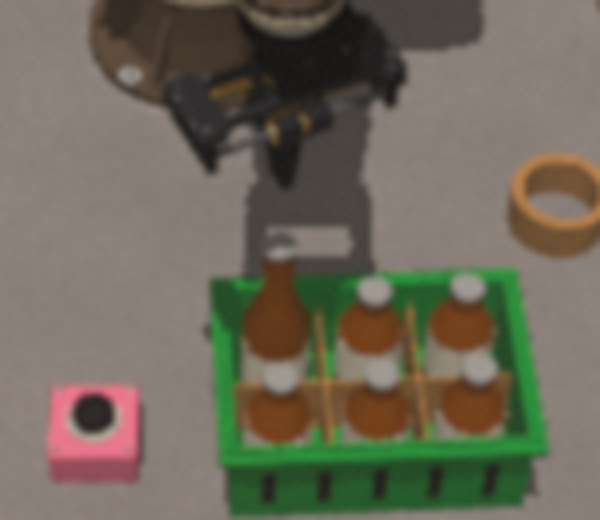

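View pics/top_c1.png

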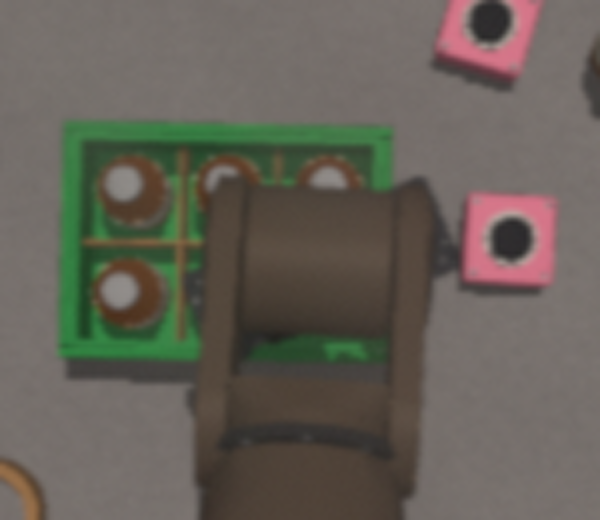

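The scene crop shows the shut fingers right above the tall bottle's cap: tips near (285,185), cap at (280,243). The tips measure z ≈ 305 around (495, 48), which agrees with the +28 mm offset. I'll lower 5 cm, which puts the tips about 35 mm over the cap.

Request:
{"fn": "play_rows", "kwargs": {"increments": [[0, 0, 0, 1, 0], [0, 0, 0, 1.5, 0], [0, 0, 0, 1.5, 0], [0, 0, 0, 1, 0], [0, 0, 0, 0, 0]]}}

```text
time_s: 11.08
position: [494.9, 48.0, 227.2]
tool_rot: [0.978, 0.207, -0.001, -0.0]
force: [-0.2, -0.0, 0.3]
grip_width: 0.006
```

```bash
python3 look2.py c2
```

```text
[494.85271651  48.03072707 227.24424333] [-0.16604047 -0.03426128  0.29997555] 11.075
scene 222 21 [483.  36. 222.] [508.  60. 228.]
scene 254 6 [490.  39. 257.] [508.  55. 260.]
scene 262 7 [500.  48. 262.] [511.  58. 270.]
scene 270 10 [488.  36. 270.] [509.  54. 277.]
scene 278 11 [490.  35. 278.] [511.  58. 286.]
scene 286 11 [490.  35. 288.] [512.  58. 293.]
scene 294 13 [493.  35. 294.] [509.  60. 301.]
scene 302 11 [499.  37. 302.] [512.  61. 306.]
scene 310 1 [510.  40. 311.] [510.  40. 311.]
scene 335 42 [470. -40. 336.] [560. 134. 343.]
scene 350 120 [485. -14. 350.] [562. 136. 358.]
scene 365 128 [447. -46. 365.] [564. 141. 373.]
top 350 4 [446.  86. 350.] [449.  92. 353.]
top 365 14 [440. -43. 371.] [561. 137. 373.]
```

View pics/scene_c2.png

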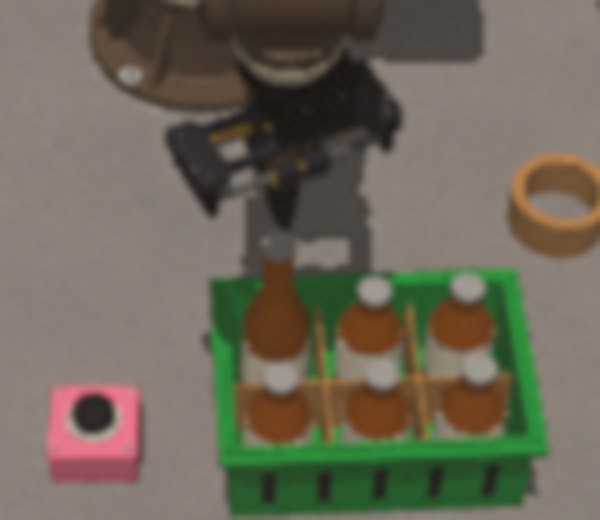

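The picture shows the tips at (285,225), just above the cap at (280,243). Measured, the tips are at about z 256, 35 mm over the cap and centred. I'll hold for over 3 seconds.

Request:
{"fn": "play_rows", "kwargs": {"increments": [[0, 0, 0, 0, 0], [0, 0, 0, 0, 0], [0, 0, 0, 0, 0], [0, 0, 0, 0, 0], [0, 0, 0, 0, 0]]}}

```text
time_s: 11.8
position: [495.1, 48.0, 228.1]
tool_rot: [0.978, 0.207, 0.0, 0.0]
force: [-0.4, 0.2, -0.1]
grip_width: 0.005
```

Request:
{"fn": "play_rows", "kwargs": {"increments": [[0, 0, 0, 0, 0], [0, 0, 0, 0, 0], [0, 0, 0, 0, 0], [0, 0, 0, 0, 0], [0, 0, 0, 0, 0]]}}

```text
time_s: 12.42
position: [495.1, 48.0, 228.1]
tool_rot: [0.978, 0.207, -0.0, 0.0]
force: [0.9, 0.3, 0.3]
grip_width: 0.005
```

Request:
{"fn": "play_rows", "kwargs": {"increments": [[0, 0, 0, 0, 0], [0, 0, 0, 0, 0], [0, 0, 0, 0, 0], [0, 0, 0, 0, 0], [0, 0, 0, 0, 0]]}}

```text
time_s: 13.05
position: [495.1, 48.0, 228.1]
tool_rot: [0.978, 0.207, -0.0, 0.0]
force: [-0.5, 0.7, 0.7]
grip_width: 0.004
```

Request:
{"fn": "play_rows", "kwargs": {"increments": [[0, 0, 0, 0, 0], [0, 0, 0, 0, 0], [0, 0, 0, 0, 0], [0, 0, 0, 0, 0], [0, 0, 0, 0, 0]]}}

```text
time_s: 13.68
position: [495.1, 48.0, 228.1]
tool_rot: [0.978, 0.207, -0.0, 0.0]
force: [0.4, -0.4, 0.2]
grip_width: 0.007
```

Request:
{"fn": "play_rows", "kwargs": {"increments": [[0, 0, 0, 0, 0], [0, 0, 0, 0, 0], [0, 0, 0, 0, 0], [0, 0, 0, 0, 0], [0, 0, 0, 0, 0]]}}

```text
time_s: 14.3
position: [495.1, 48.0, 228.1]
tool_rot: [0.978, 0.207, -0.0, 0.0]
force: [0.3, 0.1, 0.5]
grip_width: 0.01
```

Request:
{"fn": "play_rows", "kwargs": {"increments": [[0, 0, 0, 0, 0], [0, 0, 0, 0, 0], [0, 0, 0, 0, 0], [0, 0, 0, 0, 0], [0, 0, 0, 0, 0]]}}

```text
time_s: 14.92
position: [495.1, 48.0, 228.1]
tool_rot: [0.978, 0.207, -0.0, 0.0]
force: [-0.7, 0.4, -0.0]
grip_width: 0.006
```

Request:
{"fn": "play_rows", "kwargs": {"increments": [[0, 0, 0, 0, 0], [0, 0, 0, 0, 0], [0, 0, 0, 0, 0], [0, 0, 0, 0, 0], [0, 0, 0, 0, 0]]}}

```text
time_s: 15.55
position: [495.1, 48.0, 228.1]
tool_rot: [0.978, 0.207, -0.0, 0.0]
force: [0.1, 0.0, 0.9]
grip_width: 0.006
```

```bash
python3 - <<'E'
from rig import r, vision
from h import *
c=vision.capture("scene");P=cloud(c);P0=cloud(load("scene0.npz"))
for n,(x,y,z) in dict(large=(577,-262,61),small=(459,-303,61),spare=(719,-224,215),wrong=(496,48,221)).items():
    f=lambda P:(lambda q:(len(q),np.median(q,0).round(1)))(P[(np.hypot(P[...,0]-x,P[...,1]-y)<16)&(abs(P[...,2]-z)<7)])
    print(n,f(P0),f(P))
print(r.observe()["position"],r.observe()["time_s"])
print(r.job_done())
E
```

```text
large (51, array([ 576.7, -263.2,   61. ])) (51, array([ 575.7, -264.3,   60.9]))
small (29, array([ 461.9, -303.8,   59.9])) (24, array([ 461.5, -304.4,   60.8]))
spare (64, array([ 720.5, -223.8,  215.3])) (65, array([ 718.9, -223.7,  214.6]))
wrong (49, array([496.7,  47.3, 221.4])) (46, array([496.8,  47.4, 220.5]))
[495.1158331   48.00260482 228.1074575 ] 15.6
the job is handed in; nothing more can be done
None
```

I pressed the larger button on the grey box until it hit its stop (9.5 N) and let it spring back. I then pointed at the long-necked bottle in the crate for about 4.5 s and handed the job in at 15.6 s, still pointing.

**Last checks:**
- **Fingertips:** they were about 35 mm over the cap, within about 2 mm of its centre sideways, with no contact force.
- **Buttons:** both tops were back at about 61 mm.
- **Bottles:** the spare bottle and the wrong bottle had not moved beyond measurement noise (under 2 mm). I did not re-measure the short bottles, the cans or the roll at the end, but the arm stayed clear of them.

**A check that disagreed:** the reported TCP height was about 28 mm lower than the real fingertips. My first press, down to a reported 52 mm, therefore touched nothing. The depth images and the contact with the button both gave this offset. I allowed for it in the press and in the final height.

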